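# Ready the weapon tester for a foil

## Task

Ready the weapon tester for checking a foil, with light fingertip presses: switch it on by pressing the raised end of the rocker switch all the way down, then press the foil key (the square key next to the rocker) fully down and let it come up, and last press the long reset bar at the other end of the row fully down and let it come up. Press no other key and nothing before the tester is on; press gently, with the tester staying where it stands, and leave the things around it alone.

Things in the scene. Friction and masses are not known exactly. Their poses are not given: they have to be found in the camera images.
- tester: Loose black box, 1.6 kg, on rubber feet (slides if pushed sideways); 152 (x) x 302 (y) mm; top panel 56 mm up, controls to 66 mm, white lamps to 70 mm. Origin: centre of underside, z up; -x is the operator's side (wire sockets), +y his left. Controls in mm (x,y), left to right: rocker -30,108; foil, epee, sabre keys -32,48 / -32,8 / -32,-32; reset bar -32,-98. Four lamps at x 42.
- rocker_raised_end (a point): Top of the rocker's raised end (towards the lamps), 3 mm in from its edge. Black rocker, 22 mm wide (tester y), 34 mm long (tester x), a shallow V on a pin 6 mm above the panel. Off, this point is 10.5 mm above the panel and 13 mm from the pin towards the lamps; fully on, that half lies level, 6 mm above the panel. Grey surround 2 mm high.
- rocker (a joint): Tilt of the rocker switch in rad: 0 = off (far end up), 0.34 = fully on (far end down against its stop). It takes about 2.5 N at the end and stays where it is left.
- foil_top (a point): Centre of the top face of the foil key, the leftmost of the three alike grey square keys (next to the rocker); the small-guard weapon picture lies beyond it. Cap 18 x 18 mm; its top stands 8 mm above the panel when up and 4 mm when fully down. Moves with the key.
- key_foil (a joint): Travel of the foil key in m: 0 = up, 0.004 = fully down. Springs back by itself; starts to move at 1.4 N, fully down at about 3.2 N.
- reset_top (a point): Centre of the top face of the reset bar, the long key at the right-hand end of the row. The bar is 16 mm (tester's x) by 46 mm (tester's y); its top stands 8 mm above the panel when up and 4 mm when fully down. Moves with the bar.
- reset_bar (a joint): Travel of the reset bar in m: 0 = up, 0.004 = fully down. Same spring as the foil key.
- key_epee (a joint): Travel of the epee key (middle square key), 18 x 18 mm, 40 mm to the right of the foil key, not to be pressed: m, 0 = up, 0.004 = down.
- key_sabre (a joint): Travel of the sabre key (right-hand square key), 18 x 18 mm, 80 mm to the right of the foil key, not to be pressed: m, 0 = up, 0.004 = down.
- test_weight: Bystander: plain steel test weight for foil points, an upright cylinder 35 mm across and 66 mm high, 0.5 kg. Origin: centre of its underside, z up.
- glue_bottle: Bystander: small white glue bottle standing upright, 34 mm across, 92 mm high with its nozzle, light and easily tipped. Origin: centre of its underside, z up.
- sanding_block: Bystander: grey foam sanding block lying flat, 68 x 98 x 26 mm. Origin: centre of its underside, z up.
- travel_mug: Bystander: closed white travel mug with dark band and lid, 86 mm across at the lid, 154 mm high. Origin: centre of its underside, z up.

How it is judged:
By the outcome, as a careful person would: the job done as asked, in the order asked, and still so for the second after the job is handed in, with the robot touching nothing.
It also fails if it takes over 38 s, if anything falls off the work surface, if the arm or the gripper's body presses on something with over 40 N, if the wrist force passes 120 N, or if a joint passes its speed limit or range.

## Robot

A 7-joint arm with a two-finger parallel gripper is mounted at the origin on the work surface. World frame = base frame: x ahead of the robot, y to its left, z up, the work surface at z = 0. Lengths are in m, angles in rad, forces in N, time in s.
With the tool pointing down it reaches from about 0.35 to 0.9 m from the base axis. Payload 8.1 kg.
Tool frame: the origin (TCP) lies at the very end of the fingers, on their centre line; the grasp point (between the pads) lies arm.hold_point_z behind it (arm.hold_point_z is the distance from the TCP to the grasp point, in m); z points along the fingers, y is the line along which they close (so a half turn about z gives the same grasp; the last joint's range is limited). The gripper opens to 92 mm and grips with 3 to 60 N. Pads are 19 mm wide; open, the fingers measure 130 mm over their backs; the gripper's body (75 mm by 190 mm) begins 47 mm behind the grasp point.
Start: joints at [-1.383, 0.434, 0.025, 1.573, -0.012, 1.134, -0.075], TCP at [0.179, 0.599, 0.227] pointing down, gripper open.
Joint ranges: [-2.62, 2.62], [-0.44, 2.09], [-1.27, 1.32], [0.08, 2.57], [-1.32, 4.46], [0.12, 2], [-2.74, 2.74]. Speed limits (rad/s): [2.22, 2.22, 3.01, 3.01, 3.14, 3.14, 3.14].

## Interface

Orientations are given as a rotation vector (axis times angle).
In Python, from cell import arm, vision, job, cut_out gives the robot as it stands. The module is installed in compiled form; this text tells all that it offers.
- The arm moves only by the tool play_rows, never from a script. Its argument "increments" is text: rows parted by semicolons, each of 5 numbers parted by spaces: the shift along the tool's x, y, z in cm, then the turn about the tool's z in degrees, then the opening, from -1 (shut) to 1 (fully open), so that 0 is half open. A call has 1 to 5 rows; each row shifts and turns the commanded pose from where the row before left it, along the tool's axes as they then stand; what a row does not reach is not made up. A row lasts 1/12 s, in which the tool goes at most 41.7 mm and 7.16 degrees, less where a joint would pass 70% of its speed; a pose out of reach is approached as far as the arm can. A call is refused whole if a number of a shift passes 4.17 or a number of a turn 7.16, either way. A call with a gripper value outside its range is refused whole. The fingers move at their own pace and stop on an object; "grip_force" is the grip in N (left out, the last holds). Time passes only in rows, so rows that do not move let the fingers close. It gives the time, the measured TCP pose, the force, the opening and the grip force at its end, in the units of the state.
- arm.observe(): the state, without advancing time (a new reading comes with each control period).
- vision.get_image(name): name is "scene" or "side" or "wrist"; returns a dict with "frame" (480x640x3 uint8, red, green, blue), "z_map" (480x640 float32, m along the optical axis (not along the pixel's ray), 0 where there is no reading), "mtx" (3x3 intrinsics, pixels), "cam_to_world" (4x4, takes a point from camera to world coordinates). Camera axes: x right, y up, looking along -z (the intrinsics and any distortion apply to the point x, -y, -z); pixel columns grow to the right and rows downward; lengths in m; the calibration is good to about 2 mm. A picture is of the moment at which its call begins.
- job.sign_off(): hands the job in; it is judged then, once.
Trained networks look in a picture, given as the dict that the camera call returned (one of the last four; its "shot" number tells which), for a name from the list of things; names that differ only in an ending like _2 or _b are one class to them, and where a whole thing is asked for, a point or a joint stands for the part that bears it (a point fixed in the world has none). Each returns a list of dicts, best first, with "confidence" (0 to 1); they miss things now and then, are a little off and sometimes report something else, mostly with a low value. They report only what shows in the picture. A call takes as long as a camera call.
- cut_out(query, picture): "mask" (480x640 bool, what is visible of it) and "point" ([row, column] in pixels, amid what is visible of it).
The state is a dict: "clock": time; "joints": joint angles; "dq": joint speeds; "joint_efforts": joint torques, N m; "position": TCP position; "ee_rot": TCP orientation; "force": force on the tool from outside, world axes, zero at the start; "ft_torque": the same for the moment, N m; "width": opening from 0.0 (shut) to 1.0 (fully open); "gripper_force": force on a finger pad.
Only numpy, scipy, OpenCV 4.12 (cv2) and the standard library are available. Lean on these libraries where they do the work, as an engineer would, in place of code of your own. Each camera call takes 0.05 s, during which the arm holds its last target. There are 200 camera calls.

## Working session

There is one attempt and no reset: what is moved stays moved. The work goes in short steps, Python scripts to look and compute and a tool call to move; the robot and the scene stay as the last step left them, time stands still between calls to the robot, and variables do not carry over. Pictures are saved under pics/ and viewed, at most 10 in all, crops included, and the job is handed in when it is done.

Besides the shell and the picture viewer there is one more tool, called after "Emit:" as name(argument=value, ...), one argument or row to a line, values as JSON. play_rows: Moves the arm, as the interface text tells. Its arguments: {"type":"object","properties":{"increments":{"type":"string"},"grip_force":{"type":"number"}},"required":["increments"]}

```bash
mkdir -p pics; cat > h.py <<'E'
import numpy as np, cv2
from scipy.spatial.transform import Rotation as R
from cell import arm, vision, job, cut_out
def pts(im, mask):
    r,c=np.nonzero(mask&(im["z_map"]>0)); z=im["z_map"][r,c]
    return px(im,r,c,z)
def px(im,r,c,z):
    K=im["mtx"]; x=(c-K[0,2])/K[0,0]*z; y=(r-K[1,2])/K[1,1]*z
    P=np.stack([x,-y,-z,np.ones_like(z)])
    return (im["cam_to_world"]@P)[:3].T
def proj(im,p):
    q=np.linalg.inv(im["cam_to_world"])@np.append(p,1); K=im["mtx"]
    return K[0,0]*q[0]/-q[2]+K[0,2], K[1,1]*-q[1]/-q[2]+K[1,2]
def save(im,n): cv2.imwrite("pics/"+n+".png",im["frame"][:,:,::-1])
E
python3 - <<'E'
from h import *
s=arm.observe(); print({k:np.round(v,3) for k,v in s.items()}, arm.hold_point_z)
print(R.from_rotvec(s["ee_rot"]).as_matrix().round(3))
for n in ("scene","side"):
    im=vision.get_image(n); save(im,n+"0")
    for q in ("tester","rocker_raised_end","foil_top","reset_top","test_weight","glue_bottle","sanding_block","travel_mug"):
        for d in cut_out(q,im)[:2]:
            P=pts(im,d["mask"]); print(n,q,round(d["confidence"],2),np.round(d["point"]),P.shape[0],np.median(P,0).round(3) if len(P) else "", P.max(0).round(3) if len(P) else "")
E
```

```text
{'clock': np.float64(0.0), 'joints': array([-1.383,  0.435,  0.025,  1.574, -0.012,  1.134, -0.075]), 'dq': array([ 0.   , -0.002, -0.   , -0.001,  0.001, -0.001, -0.   ]), 'joint_efforts': array([ 0.0000e+00, -6.6786e+01,  9.8500e-01, -3.1445e+01, -6.0000e-02,
        4.3000e-02,  0.0000e+00]), 'position': array([0.179, 0.598, 0.226]), 'ee_rot': array([-4.550e-01, -3.108e+00,  3.000e-03]), 'force': array([-0.07 , -0.463,  0.738]), 'ft_torque': array([ 0.009,  0.025, -0.032]), 'gripper_force': np.float64(0.0), 'width': np.float64(1.002)} 0.0188
[[-0.958  0.287 -0.   ]
 [ 0.287  0.958 -0.002]
 [-0.    -0.002 -1.   ]]
scene tester 0.75 [243. 354.] 8813 [0.575 0.131 0.053] [0.676 0.298 0.07 ]
scene tester 0.55 [233. 404.] 109 [0.562 0.242 0.061] [0.582 0.256 0.067]
scene rocker_raised_end 0.48 [233. 406.] 92 [0.561 0.242 0.061] [0.58  0.256 0.067]
scene reset_top 0.7 [214. 316.] 129 [0.484 0.052 0.061] [0.498 0.074 0.065]
scene test_weight 0.57 [199. 387.] 381 [0.418 0.226 0.044] [0.426 0.243 0.068]
scene glue_bottle 0.95 [242. 467.] 475 [0.57  0.368 0.037] [0.58  0.411 0.084]
scene san
[... 305 characters left out ...]
side rocker_raised_end 0.44 [286. 331.] 148 [0.56  0.242 0.064] [0.576 0.256 0.071]
side foil_top 0.65 [280. 348.] 39 [0.532 0.191 0.065] [0.54  0.196 0.067]
side foil_top 0.48 [269. 351.] 67 [0.518 0.152 0.065] [0.528 0.159 0.067]
side reset_top 0.53 [246. 370.] 112 [0.478 0.055 0.065] [0.493 0.076 0.068]
side test_weight 0.69 [260. 362.] 52 [0.503 0.116 0.065] [0.512 0.124 0.068]
side glue_bottle 0.79 [356. 327.] 701 [0.555 0.382 0.042] [0.573 0.39  0.094]
side glue_bottle 0.19 [280. 346.] 56 [0.533 0.19  0.065] [0.542 0.196 0.067]
side sanding_block 0.76 [234. 393.] 465 [ 0.415 -0.072  0.028] [0.478 0.022 0.061]
side travel_mug 0.95 [303. 211.] 3722 [0.752 0.357 0.114] [0.882 0.375 0.158]
```

View pics/scene0.png

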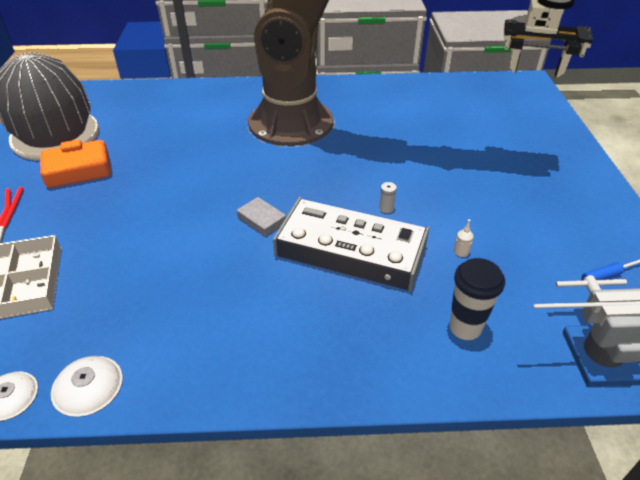

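View pics/side0.png

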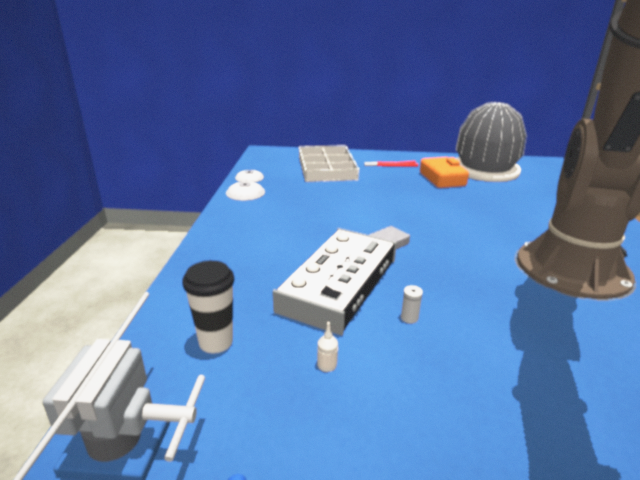

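The scene view shows the tester in the middle: rocker at (405,233), keys at (342–377,219–227) and reset bar at (314,213). The side view agrees. The weight is at (387,198), and the glue bottle and mug are clear of the tester. I'll move above it with the fingers shut.

Emit:
play_rows(
  increments="-2 -1 0 0 -1;-3.2 -1.5 0 0 -1;-3.2 -1.5 0 0 -1;-3.2 -1.5 0 0 -1;-3.2 -1.5 0 0 -1",
  grip_force=10,
)

```text
clock: 1.32
position: [0.3019, 0.4881, 0.2269]
ee_rot: [0.455, 3.108, 0.0]
force: [0.4, 0.5, -0.9]
width: 0.688
gripper_force: 0.0
```

Emit:
play_rows(
  increments="-3.2 -1.5 0 2 -1;-3.2 -1.5 0 2 -1;-3.2 -1.5 0 2 -1;-3.2 -1.5 0 0 -1;-3.2 -1.5 0 0 -1",
)

```text
clock: 1.73
position: [0.426, 0.3623, 0.227]
ee_rot: [0.618, 3.08, 0.001]
force: [-0.2, 0.1, -0.0]
width: 0.328
gripper_force: 0.0
```

Emit:
play_rows(
  increments="-3.2 -1.5 0 0 -1;-3.2 -1.5 0 0 -1;-2 -1 0 0 -1;0 0 0 0 -1;0 0 0 0 -1",
)

```text
clock: 2.15
position: [0.488, 0.2929, 0.2268]
ee_rot: [0.623, 3.079, -0.0]
force: [-0.5, 0.3, -0.2]
width: 0.008
gripper_force: 0.0
```

```bash
cat >> h.py <<'E'
def look(n,qs=("tester","rocker_raised_end","foil_top","reset_top")):
    im=vision.get_image("wrist"); save(im,n)
    for q in qs:
        for d in cut_out(q,im)[:3]:
            P=pts(im,d["mask"]); print(q,round(d["confidence"],2),np.round(d["point"]),len(P),np.median(P,0).round(4),((P.max(0)+P.min(0))/2).round(4),P.max(0).round(3)) if len(P) else 0
    return im
E
python3 - <<'E'
from h import *
s=arm.observe(); print(s["position"],s["ee_rot"],s["force"],s["width"])
look("w1")
E
```

```text
[0.48802591 0.29291036 0.22680508] [ 6.22537687e-01  3.07894357e+00 -3.57073478e-05] [-0.49868314  0.26678888 -0.22121568] 0.007598533647088335
tester 0.92 [287. 150.] 20783 [0.4996 0.0961 0.0569] [0.5421 0.1082 0.1374] [0.664 0.305 0.274]
reset_top 0.71 [309.  98.] 769 [0.4797 0.0518 0.0648] [0.4801 0.0502 0.0628] [0.495 0.074 0.067]
```

View pics/w1.png

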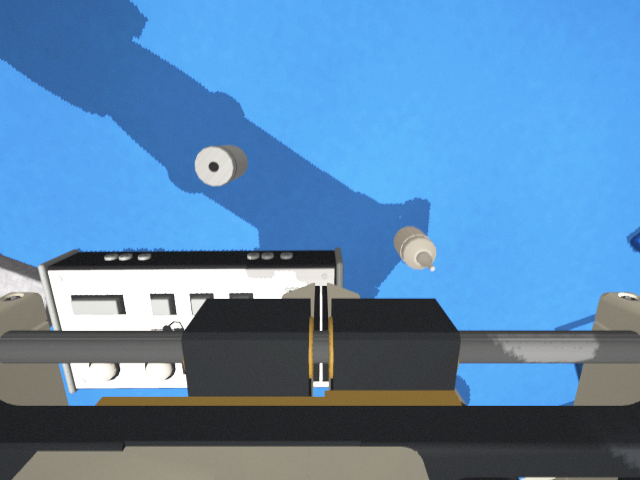

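The wrist view shows the panel with the reset bar at (98,305), but the fingers hide the rocker. I'll shift farther out and to the right, then look again.

Emit:
play_rows(
  increments="-2.3 -2.5 0 0 -1;-2.5 -2.8 0 0 -1;-2.5 -2.8 0 0 -1;-1.7 -2 0 0 -1;0 0 0 0 -1",
)

```text
clock: 2.82
position: [0.5328, 0.1602, 0.2271]
ee_rot: [0.628, 3.076, -0.004]
force: [-0.6, 0.2, 0.2]
width: 0.006
gripper_force: 0.0
```

```bash
python3 - <<'E'
from h import *
s=arm.observe(); print(s["position"],s["ee_rot"],s["force"],s["width"])
look("w2")
E
```

```text
[0.53284435 0.16019846 0.22712687] [ 0.62763038  3.07628241 -0.00374815] [-0.56874057  0.21267149  0.19087381] 0.005876802924928447
tester 0.7 [229. 289.] 41484 [0.5333 0.1323 0.0573] [0.5428 0.1357 0.1521] [0.668 0.312 0.305]
foil_top 0.85 [214. 346.] 399 [0.5347 0.1849 0.0649] [0.5354 0.1845 0.0624] [0.546 0.196 0.067]
reset_top 0.81 [217. 190.] 893 [0.4799 0.051  0.0649] [0.4798 0.0505 0.063 ] [0.495 0.074 0.067]
```

View pics/w2.png

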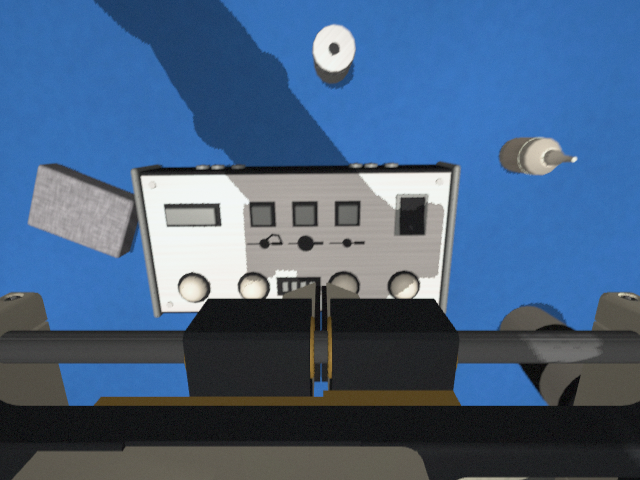

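The wrist view shows reset at (191,215), sabre/epee/foil at (262/304/347,214), rocker at (411,215) and the lamps along row 286. Next I'll work out the targets.

```bash
cat >> h.py <<'E'
def go(p):
    s=arm.observe(); M=R.from_rotvec(s["ee_rot"]).as_matrix()
    print("pos",s["position"].round(4),"yaw",np.degrees(np.arctan2(M[0,1],M[1,1])).round(2),"F",np.round(s["force"],2)," move cm",(M.T@(np.array(p)-s["position"])*100).round(2))
E
python3 - <<'E'
from h import *
im=vision.get_image("wrist"); z=im["z_map"]
f=im["frame"][190:240,380:445].mean(2)<60
r,c=np.nonzero(f); r+=190;c+=380
P=px(im,r,c,z[r,c]); P=P[P[:,2]>.055]; print("rocker px",r.min(),r.max(),c.min(),c.max(),((P.max(0)+P.min(0))/2).round(4),P.max(0))
a=px(im,np.array([r.mean()]),np.array([c.mean()]),np.array([np.median(z[r,c])])); print(a)
F=np.array([.535,.1847]);S=np.array([.4798,.0508]); d=(F-S)/np.linalg.norm(F-S); x=np.array([d[1],-d[0]]); print(d, np.degrees(np.arctan2(*d)))
c=(F+S)/2; rk=c+133*1e-3*d+x*.015; print("rocker end",rk,"centre",c+.133*d+x*.002)
q=np.median(P[P[:,2]<.06],0) ; print(q)
go([*rk,.09]); 
print(proj(im,arm.observe()["position"]))
E
```

```text
rocker px 190 239 391 442 [0.5654 0.2541 0.062 ] [0.59004906 0.28412477 0.0690432 ]
[[0.55978493 0.24288322 0.06336483]]
[0.38113177 0.92452073] 22.40380476836737
rocker end [0.57195834 0.23499428] centre [0.55993957 0.23994899]
[0.56566671 0.27211247 0.05608045]
pos [0.5306 0.1683 0.2266] yaw 22.5 F [0.56 0.3  0.59]  move cm [-1.28  7.74 13.67]
(np.float64(320.6479364433284), np.float64(299.4990424648127))
```

```bash
python3 - <<'E'
from h import *
look("w3",("foil_top","reset_top")); go([.572,.235,.1])
E
```

```text
foil_top 0.89 [221. 339.] 376 [0.5353 0.1849 0.065 ] [0.5367 0.185  0.0625] [0.549 0.196 0.067]
reset_top 0.73 [221. 187.] 974 [0.48   0.0523 0.0648] [0.4801 0.0493 0.062 ] [0.497 0.074 0.067]
pos [0.5308 0.1675 0.2267] yaw 22.56 F [ 0.79 -0.41 -0.01]  move cm [-1.22  7.81 12.67]
```

Emit:
play_rows(
  increments="-0.3 2 2.5 0 -1;-0.4 2.6 3 0 -1;-0.3 2 3 0 -1;-0.2 1.2 2.7 0 -1;0 0 1.4 0 -1",
)

```text
clock: 3.68
position: [0.5713, 0.2371, 0.0971]
ee_rot: [-0.611, -3.079, 0.001]
force: [-0.9, 0.3, -0.2]
width: 0.004
gripper_force: 0.0
```

Emit:
play_rows(
  increments="0 0 0 0 -1;0 0 0 0 -1;0 0 0 0 -1",
)

```text
clock: 3.93
position: [0.5729, 0.2337, 0.102]
ee_rot: [0.618, 3.079, 0.001]
force: [-0.9, -0.4, -0.9]
width: 0.005
gripper_force: 0.0
```

```bash
python3 - <<'E'
from h import *
im=vision.get_image("side"); go([.572,.235,.073])
p=arm.observe()["position"]; u,v=map(int,proj(im,p)); print(u,v,[proj(im,[.572,.235,.0665])])
c=im["frame"][v-60:v+60,u-80:u+80,::-1]; cv2.imwrite("pics/s1.png",cv2.resize(c,None,fx=5,fy=5,interpolation=cv2.INTER_CUBIC))
E
```

```text
pos [0.5732 0.2337 0.1024] yaw 22.7 F [-0.1  -0.29  0.88]  move cm [0.16 0.07 2.94]
323 272 [(np.float64(323.2676312359466), np.float64(288.2480369851172))]
```

View pics/s1.png

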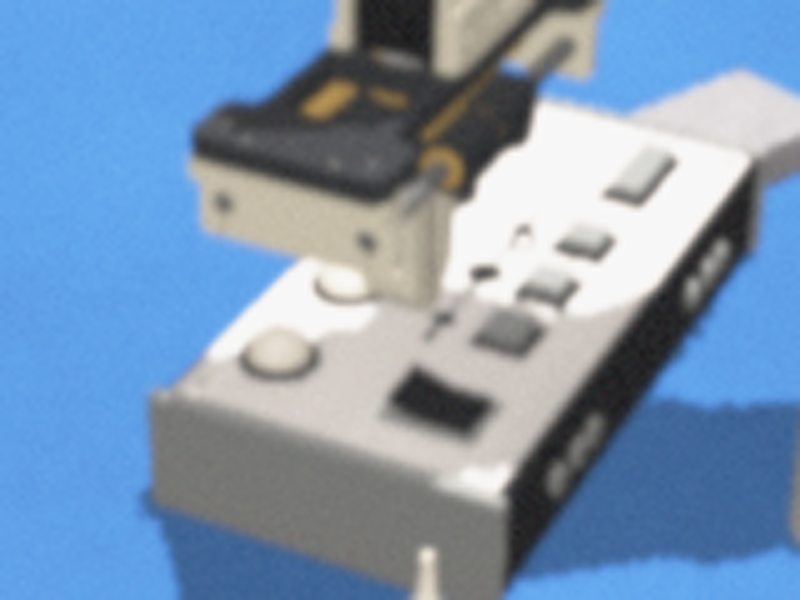

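The close-up shows the rocker at (440,400) with its raised end to the left. The fingertip is at (415,305), above it by parallax; the beige plate is the gripper body's end, nearer the camera. I'm aligned, so I'll press gently.

Emit:
play_rows(
  increments="0.1 0.1 1 0 -1;0 0 1 0 -1;0 0 0.8 0 -1;0 0 0 0 -1",
)

```text
clock: 4.32
position: [0.5704, 0.2345, 0.0707]
ee_rot: [-0.617, -3.078, 0.003]
force: [-0.7, 0.4, 0.2]
width: 0.006
gripper_force: 0.0
```

Emit:
play_rows(
  increments="0 0 0.2 0 -1;0 0 0 0 -1;0 0 0 0 -1",
)

```text
clock: 4.57
position: [0.5719, 0.2351, 0.0708]
ee_rot: [0.618, 3.08, 0.0]
force: [-0.5, -0.1, 0.9]
width: 0.008
gripper_force: 0.0
```

Emit:
play_rows(
  increments="0 0 0.2 0 -1;0 0 0.2 0 -1;0 0 0.2 0 -1;0 0 0 0 -1;0 0 0 0 -1",
)

```text
clock: 4.98
position: [0.5721, 0.2351, 0.0648]
ee_rot: [0.618, 3.08, 0.0]
force: [1.3, 0.3, 2.0]
width: 0.007
gripper_force: 0.8
```

Emit:
play_rows(
  increments="0 0 0.1 0 -1;0 0 0.1 0 -1;0 0 0 0 -1",
)

```text
clock: 5.23
position: [0.572, 0.2351, 0.0627]
ee_rot: [0.617, 3.08, 0.0]
force: [1.1, -1.7, 1.7]
width: 0.004
gripper_force: 1.2
```

Emit:
play_rows(
  increments="0 0 0.05 0 -1;0 0 0.05 0 -1;0 0 0 0 -1",
)

```text
clock: 5.48
position: [0.572, 0.2351, 0.0623]
ee_rot: [0.617, 3.08, 0.001]
force: [0.0, -0.4, 7.7]
width: 0.003
gripper_force: 3.6
```

The force rose sharply at z 62.3 mm, so the rocker is at its stop. I'll lift off and check it.

Emit:
play_rows(
  increments="0 0 -1 0 -1;0 0 -1.5 0 -1;0 0 -0.5 0 -1;0 0 0 0 -1;0 0 0 0 -1",
)

```text
clock: 5.9
position: [0.5715, 0.2353, 0.0917]
ee_rot: [-0.617, -3.08, -0.0]
force: [-0.6, -0.4, 0.3]
width: 0.005
gripper_force: 0.0
```

```bash
python3 - <<'E'
from h import *
im=vision.get_image("side"); go([.5353,.1849,.085])
u,v=map(int,proj(im,[.56,.24,.06]))
c=im["frame"][v-50:v+40,u-60:u+60,::-1]; cv2.imwrite("pics/s2.png",cv2.resize(c,None,fx=6,fy=6,interpolation=cv2.INTER_CUBIC))
for q in ("foil_top","reset_top"):
    for d in cut_out(q,im)[:2]:
        P=pts(im,d["mask"]); print(q,np.median(P,0).round(4))
E
```

```text
pos [0.5712 0.2351 0.0913] yaw 22.65 F [-0.19  0.35  0.88]  move cm [ 1.38 -6.02  0.63]
foil_top [0.5337 0.1879 0.0649]
foil_top [0.5405 0.214  0.0572]
```

View pics/s2.png

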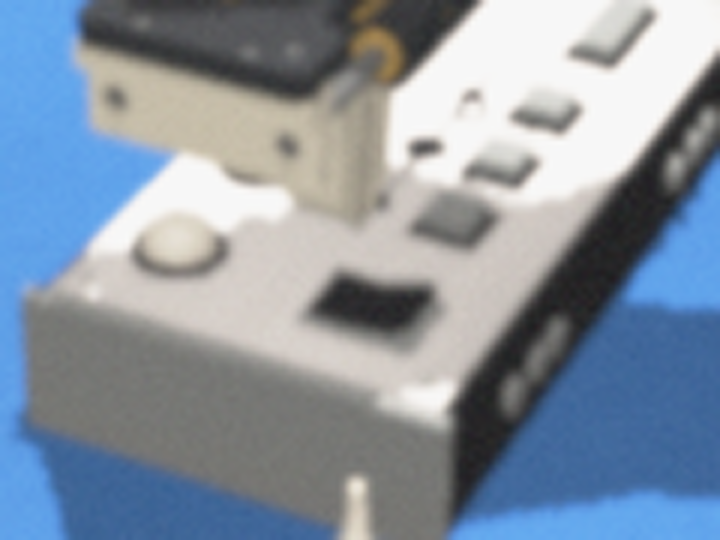

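The rocker, at (370,305), now has its far half lying level and its near end (430,295) raised, so the tester is on. Next is the foil key.

Emit:
play_rows(
  increments="0.4 -2 0 0 -1;0.5 -2 0 0 -1;0.5 -2 0 0 -1;0 0 1.2 0 -1;0 0 0 0 -1",
)

```text
clock: 6.47
position: [0.5341, 0.1836, 0.0781]
ee_rot: [-0.619, -3.077, 0.003]
force: [-0.8, -0.3, 0.5]
width: 0.004
gripper_force: 0.0
```

Emit:
play_rows(
  increments="0 0 0.5 0 -1;0 0 0 0 -1;0 0 0 0 -1",
)

```text
clock: 6.72
position: [0.5359, 0.1858, 0.0745]
ee_rot: [-0.616, -3.08, 0.0]
force: [-0.3, 0.6, 0.6]
width: 0.008
gripper_force: 0.0
```

```bash
python3 - <<'E'
from h import *
go([.5353,.1849,.06])
E
```

```text
pos [0.5359 0.1858 0.0745] yaw 22.62 F [-0.33  0.62  0.64]  move cm [ 0.02 -0.1   1.45]
```

Emit:
play_rows(
  increments="0 -0.1 0.4 0 -1;0 0 0.4 0 -1;0 0 0.3 0 -1;0 0 0.1 0 -1;0 0 0 0 -1",
)

```text
clock: 7.13
position: [0.5354, 0.1843, 0.0625]
ee_rot: [-0.617, -3.08, -0.0]
force: [-0.9, -0.5, 2.2]
width: 0.006
gripper_force: 1.0
```

Emit:
play_rows(
  increments="0 0 0.1 0 -1;0 0 0.1 0 -1;0 0 0 0 -1",
)

```text
clock: 7.38
position: [0.5354, 0.1843, 0.0608]
ee_rot: [0.617, 3.08, 0.0]
force: [-0.8, 0.3, 2.9]
width: 0.008
gripper_force: 1.4
```

Emit:
play_rows(
  increments="0 0 0.1 0 -1;0 0 0 0 -1;0 0 0 0 -1",
)

```text
clock: 7.63
position: [0.5354, 0.1843, 0.0603]
ee_rot: [0.617, 3.08, 0.001]
force: [-1.7, -0.3, 7.4]
width: 0.007
gripper_force: 4.0
```

The foil key is at its stop. I'll lift off and move to the reset bar.

Emit:
play_rows(
  increments="0 0 -1 0 -1;0 0 -1.5 0 -1;0 0 -0.7 0 -1;0 -2.4 0 0 -1;0 -3 0 0 -1",
)

```text
clock: 8.05
position: [0.5154, 0.1363, 0.0925]
ee_rot: [0.611, 3.079, 0.003]
force: [-0.0, -0.8, -0.6]
width: 0.005
gripper_force: 0.0
```

Emit:
play_rows(
  increments="0 -3 0 0 -1;0 -3 0 0 -1;0 -3 0 0 -1;0 0 0.8 0 -1;0 0 0 0 -1",
)

```text
clock: 8.47
position: [0.4789, 0.0495, 0.0833]
ee_rot: [-0.622, -3.078, 0.001]
force: [0.0, 0.3, -0.0]
width: 0.003
gripper_force: 0.0
```

Emit:
play_rows(
  increments="0 0 0.7 0 -1;0 0 0 0 -1;0 0 0 0 -1;0 0 0 0 -1",
)

```text
clock: 8.8
position: [0.4801, 0.0522, 0.0767]
ee_rot: [-0.615, -3.081, -0.0]
force: [0.1, 0.8, 0.5]
width: 0.01
gripper_force: 0.0
```

```bash
python3 - <<'E'
from h import *
im=vision.get_image("side"); go([.480,.0515,.06])
u,v=map(int,proj(im,[.53,.16,.06]))
c=im["frame"][v-50:v+50,u-65:u+65,::-1]; cv2.imwrite("pics/s3.png",cv2.resize(c,None,fx=6,fy=6,interpolation=cv2.INTER_CUBIC))
E
```

```text
pos [0.4802 0.0521 0.0767] yaw 22.6 F [-0.11 -0.11 -0.15]  move cm [-0.01 -0.06  1.67]
```

View pics/s3.png

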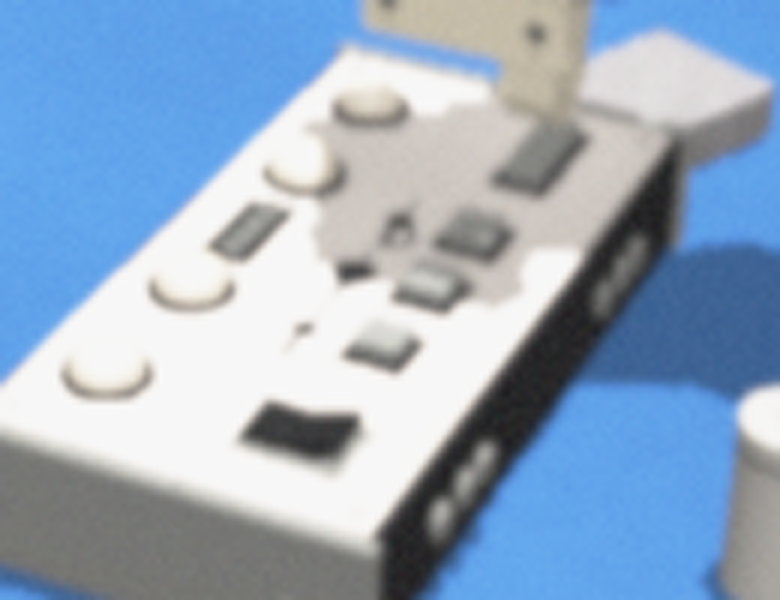

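The picture shows the rocker on (300,430), the three keys up (380–475,235–340), and the fingers over the reset bar (545,150). Now I'll press it.

Emit:
play_rows(
  increments="0 0 0.5 0 -1;0 0 0.5 0 -1;0 0 0.3 0 -1;0 0 0.1 0 -1;0 0 0 0 -1",
)

```text
clock: 9.27
position: [0.4798, 0.0515, 0.0624]
ee_rot: [-0.617, -3.08, -0.0]
force: [-0.8, 1.3, 2.0]
width: 0.003
gripper_force: 1.0
```

Emit:
play_rows(
  increments="0 0 0.1 0 -1;0 0 0.1 0 -1;0 0 0 0 -1",
)

```text
clock: 9.52
position: [0.4798, 0.0515, 0.0607]
ee_rot: [-0.617, -3.08, -0.0]
force: [-1.0, 2.4, 3.1]
width: 0.004
gripper_force: 1.4
```

Emit:
play_rows(
  increments="0 0 0.1 0 -1;0 0 0 0 -1;0 0 0 0 -1",
)

```text
clock: 9.77
position: [0.4798, 0.0514, 0.0602]
ee_rot: [-0.617, -3.08, -0.001]
force: [-2.8, 1.5, 9.0]
width: 0.005
gripper_force: 4.8
```

The bar is fully down, so I'll lift off.

Emit:
play_rows(
  increments="0 0 -1 0 -1;0 0 -2 0 -1;0 0 -3 0 -1;0 0 -3 0 -1;0 0 0 0 -1",
)

```text
clock: 10.18
position: [0.4827, 0.0512, 0.1549]
ee_rot: [0.617, 3.073, 0.005]
force: [0.8, 0.7, -0.2]
width: 0.002
gripper_force: 0.0
```

Emit:
play_rows(
  increments="0 0 0 0 -1;0 0 0 0 -1;0 0 0 0 -1",
)

```text
clock: 10.43
position: [0.479, 0.0511, 0.1489]
ee_rot: [-0.617, -3.079, 0.001]
force: [0.5, -0.3, -0.3]
width: 0.005
gripper_force: 0.0
```

```bash
python3 - <<'E'
from h import *
go([.480,.0515,.06])
im=vision.get_image("side")
for q in ("foil_top","reset_top","rocker_raised_end"):
    for d in cut_out(q,im)[:1]:
        P=pts(im,d["mask"]); print(q,np.median(P,0).round(4))
print(job.sign_off())
E
```

```text
pos [0.479  0.0511 0.1489] yaw 22.67 F [ 0.54 -0.25 -0.3 ]  move cm [-0.08  0.09  8.89]
reset_top [ 0.4112 -0.0729  0.0278]
rocker_raised_end [0.558  0.2443 0.0644]
the job is handed in; nothing more can be done
None
```

I switched the tester on at the rocker, then pressed the foil key and the reset bar to their stops in that order and released each (9 N or less measured), and handed the job in with the arm clear at about 10.5 s; a picture confirmed the rocker on and the foil key back up, but the bar's return was not visually confirmed.

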